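# Push the glaze samples into the sample board

## Robot

A 6-joint arm with a two-finger parallel gripper is mounted at the origin on the work surface. World frame = base frame: x ahead of the robot, y to its left, z up, the work surface at z = 0. Lengths are in mm, angles in rad, forces in N, time in s.
With the tool pointing down it reaches from about 350 to 975 mm from the base axis. Payload 7.1 kg.
Tool frame: the origin (TCP) lies midway between the tips of the shut fingers; the grasp point (between the pads) lies 19 mm behind it (ctrl.grasp_offset is the distance from the TCP to the grasp point, in mm); z points along the fingers, y is the line along which they close (so a half turn about z gives the same grasp; the last joint's range is limited). The gripper opens to 88 mm and grips with 3 to 60 N. Pads are 20 mm wide; open, the fingers measure 115 mm over their backs; the gripper's body (75 mm by 178 mm) begins 61 mm behind the grasp point.
Start: joints at [-1.34, 0.423, 1.63, -0, 1.089, -0.019], TCP at [154.525, -605.579, 199.475] pointing down, gripper open.
Joint ranges: [-3, 3], [-0.9, 2.11], [0.09, 2.58], [-1.31, 4.45], [0.11, 2.69], [-2.54, 2.54]. Speed limits (rad/s): [2.39, 2.39, 3.01, 3.14, 3.14, 3.14].

## Interface

Orientations are given as a rotation vector (axis times angle).
In Python, from workcell import sensors, viewer, ctrl gives the robot as it stands. The module is installed in compiled form; this text tells all that it offers.
- The arm moves only by the shell command python3 -m handwheel 'ROWS'. ROWS is JSON, a list of rows, each a list of 7 numbers: the shift along the tool's x, y, z in mm, then the turn, a rotation vector about the tool's x, y, z in rad, then the closure, from 0 (fully open) to 1 (shut). In form: [[x, y, z, rx, ry, rz, jaw], ...]. A call has 1 to 10 rows; each row shifts and turns the commanded pose from where the row before left it, along the tool's axes as they then stand; what a row does not reach is not made up. A row lasts 1/8 s, in which the tool goes at most 62.5 mm and 10.7 degrees, less where a joint would pass 70% of its speed; a pose out of reach is approached as far as the arm can. A call is refused whole if a number of a shift passes 62.5 or a number of a turn 0.188, either way. A call with a gripper value outside its range is refused whole. The fingers move at their own pace and stop on an object; the grip force is fixed at half the most. Time passes only in rows, so rows that do not move let the fingers close. It gives the time, the measured TCP pose, the force, the opening and the grip force at its end, in the units of the state.
- sensors.get_obs(): the state, without advancing time (a new reading comes with each control period).
- viewer.get_image(name): name is "scene" or "top" or "wrist"; returns a dict with "frame" (384x512x3 uint8, blue, green, red), "fov_y" (degrees; the focal length in pixels is half the picture's height over the tangent of half this angle, whatever the lens; pixels are square), "cx", "cy" (the principal point, pixels), "distortion" ([k1, k2, p1, p2, k3] as OpenCV has them; the pictures are not rectified), "R" (3x3) and "t" (3): a world point X has camera coordinates R X + t. Camera axes: x right, y down, z forward; pixel columns grow to the right and rows downward; lengths in mm; the calibration is good to about 2 mm. A picture is of the moment at which its call begins. There is no depth.
- ctrl.close_job(): hands the job in; it is judged then, once.
The state is a dict: "t": time; "qpos": joint angles; "qvel": joint speeds; "joint_torque": joint torques, N m; "ee_pos": TCP position; "orientation": TCP orientation; "ft_force": force on the tool from outside, world axes, zero at the start; "moment": the same for the moment, N m; "width": finger opening in mm; "grasp_force": force on a finger pad.
Only numpy, scipy, OpenCV 4.12 (cv2) and the standard library are available. Lean on these libraries where they do the work, as an engineer would, in place of code of your own. Each camera call takes 0.05 s, during which the arm holds its last target. There are 200 camera calls.

## Task

Two loose glaze-sample discs lie on the wooden sample board. Push each one across the board with the fingertips until it drops into one of the two empty recesses, one disc to a recess, so that both lie flat and fully down. Never lift the discs off the board; leave the sample that is already seated in its recess, and do not disturb the mug, jar, vase and brush standing around.

Things in the scene. Friction and masses are not known exactly. Their poses are not given: they have to be found in the camera images.
- board: fixed wooden sample board, 250 mm (its x) by 320 mm (its y), 24 mm thick; its flat top is 24 mm above the table. Origin: centre of its underside; z up; its y axis runs along the row of recesses, its x axis points from the bare near half to the row of recesses. Three round recesses, diameter 66 mm, 10 mm deep (floor 14 mm above the table, rims bevelled 1 mm), at board x = +55 mm and y = -100, 0 and +100 mm. One holds a seated sample, two are empty
- disc_a: stoneware glaze-sample disc, diameter 60 mm, 9 mm thick with 1.5 mm bevelled edges, about 55 g, pale clay with a white glazed top; it starts lying loose on the bare near half of the board. Origin: centre of its underside, z axis up through the glazed top
- disc_b: stoneware glaze-sample disc, diameter 60 mm, 9 mm thick with 1.5 mm bevelled edges, about 55 g, pale clay with a white glazed top; it starts lying loose on the bare near half of the board. Origin: centre of its underside, z axis up through the glazed top. Same as disc_a; either disc may go into either empty recess
- seated: a third disc of the same make and size, already lying in one of the three recesses, its top 1 mm below the board's top. Origin: centre of its underside
- dot_a: thin grey felt dot, diameter 30 mm, under 1 mm thick, marking the middle of the floor of one empty recess. Origin: centre of that recess, on its floor, 14 mm above the table. A seated disc's origin comes to rest at this height, its top 1 mm below the board's top, with 3 mm of play all round
- dot_b: the same felt dot in the middle of the other empty recess; origin as for dot_a
- mug: stoneware mug, outer radius 41 mm, 90 mm high, standing on the table beside the board; leave alone. Origin: centre of its underside
- jar: closed glass jar, radius 32 mm, 85 mm high, standing on the table beside the board; leave alone. Origin: centre of its underside
- vase: slim stoneware cylinder vase, radius 38 mm, 170 mm high, standing on the table beside the board; leave alone. Origin: centre of its underside
- brush: paint brush lying on the table between the board and the mug; leave alone. Origin: on its underside, long axis x
There are look-alikes about, which are no part of the job. What is shaped like the disc_b but pink is not meant.

How it is judged (in metres and radians):
At the end, for the whole second after the job is handed in: Both loose discs lie in the two empty recesses, one in each: within 6 mm of the recess centre, underside within 3 mm of the recess floor, tilted less than 0.06 rad, at rest; the third sample still in its own recess (moved less than 10 mm) (((horizontal distance between disc_a and dot_a below 0.006 m and z of disc_a in the frame of dot_a below 0.003 m and horizontal distance between disc_b and dot_b below 0.006 m and z of disc_b in the frame of dot_b below 0.003 m) or (horizontal distance between disc_a and dot_b below 0.006 m and z of disc_a in the frame of dot_b below 0.003 m and horizontal distance between disc_b and dot_a below 0.006 m and z of disc_b in the frame of dot_a below 0.003 m)) and angle between each of disc_a, disc_b's own z axis and vertical below 0.06 rad and linear speed of each of disc_a, disc_b below 0.01 m/s and distance of seated from where it was at the start of the episode below 0.01 m); the robot touches nothing.
It fails at once if a loose disc is lifted off the board (more than 7 mm above its top) or stood on edge (z of any of disc_a, disc_b in the frame of board above 0.031 m or angle between any of disc_a, disc_b's own z axis and vertical above 0.6 rad).
It fails at once if the seated sample is taken out of its recess (moved more than 10 mm) (distance of seated from where it was at the start of the episode above 0.01 m).
It fails at once if a bystander (mug, jar, vase, brush) is moved more than 25 mm (distance of any of mug, jar, vase, brush from where it was at the start of the episode above 0.025 m).
It also fails if it takes over 48 s, if anything falls off the work surface, if the arm or the gripper's body presses on something with over 40 N, if the wrist force passes 120 N, or if a joint passes its speed limit or range.

## Working session

There is one attempt and no reset: what is moved stays moved. The work goes in short steps, Python scripts to look and compute and a shell command to move; the robot and the scene stay as the last step left them, time stands still between calls to the robot, and variables do not carry over. Pictures are saved under pics/ and viewed, at most 10 in all, crops included, and the job is handed in when it is done.

```bash
mkdir -p pics; cat > h.py <<'E'
import numpy as np, cv2
from workcell import sensors, viewer, ctrl
def cam(n,save=None):
    d=viewer.get_image(n); f=d["frame"]; h=f.shape[0]
    F=h/2/np.tan(np.radians(d["fov_y"])/2)
    d["K"]=np.array([[F,0,d["cx"]],[0,F,d["cy"]],[0,0,1.]]); d["D"]=np.array(d["distortion"],float)
    d["R"]=np.array(d["R"]);d["t"]=np.array(d["t"])
    if save: cv2.imwrite("pics/"+save,f)
    return d
def ray(d,uv):
    p=cv2.undistortPoints(np.array(uv,float).reshape(-1,1,2),d["K"],d["D"]).reshape(-1,2)
    r=np.c_[p,np.ones(len(p))]@d["R"]; return -d["R"].T@d["t"], r
def onz(d,uv,z):
    c,r=ray(d,uv); return c+r*((z-c[2])/r[:,2])[:,None]
def proj(d,X):
    return cv2.projectPoints(np.array(X,float).reshape(-1,1,3),cv2.Rodrigues(d["R"])[0],d["t"],d["K"],d["D"])[0].reshape(-1,2)
def tri(ds,uvs):
    A=np.zeros((3,3));b=np.zeros(3)
    for d,uv in zip(ds,uvs):
        c,r=ray(d,[uv]); r=r[0]/np.linalg.norm(r[0]); P=np.eye(3)-np.outer(r,r); A+=P;b+=P@c
    return np.linalg.solve(A,b)
E
python3 - <<'E'
from h import *
a=cam("top","top0.png");b=cam("scene","scene0.png");print(sensors.get_obs())
for d in(a,b):print(d["R"].round(3).tolist(),d["t"],d["K"][0,0],d["D"])
im=np.hstack([a["frame"],b["frame"]]);
E
```

```text
{'t': 0.1, 'qpos': array([-1.34004001e+00,  4.23785072e-01,  1.63061855e+00,  4.16020878e-05,
        1.08858973e+00, -1.90242520e-02]), 'qvel': array([-0.00123514, -0.00297909, -0.00261644, -0.00134251,  0.00133039,
        0.00158449]), 'joint_torque': array([-1.51733107e-03, -5.45617497e+01, -2.74325073e+01,  6.44741370e-02,
        1.88137160e-02, -3.23133008e-05]), 'ee_pos': array([ 154.39306701, -605.07225951,  198.7646005 ]), 'orientation': array([-3.11574176e+00, -3.91131143e-01,  1.74863405e-04]), 'ft_force': array([-0.43995311,  0.21314165,  0.01307555]), 'moment': array([0.01648387, 0.03188136, 0.0448471 ]), 'grasp_force': 0.0, 'width': 87.96536915399493}
[[-0.023, -1.0, -0.018], [-0.998, 0.024, -0.055], [0.056, 0.017, -0.998]] [ 11.18263847 561.53676078 933.59807454] 384.05525591797004 [-0.08672738  0.          0.          0.          0.        ]
[[-0.349, 0.937, 0.012], [0.713, 0.274, -0.646], [-0.608, -0.217, -0.763]] [ 202.74994779 -374.80542729 1603.7490029 ] 450.12271038974006 [0.00753761 0.         0.         0.         0.        ]
```

View pics/top0.png

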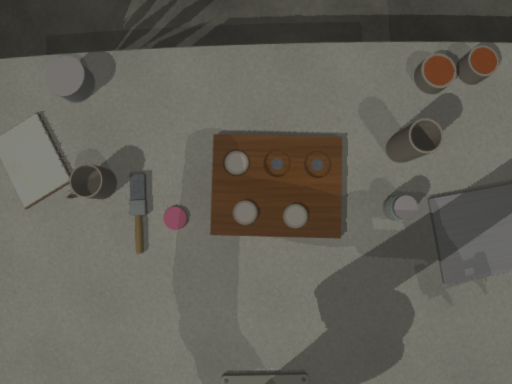

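View pics/scene0.png

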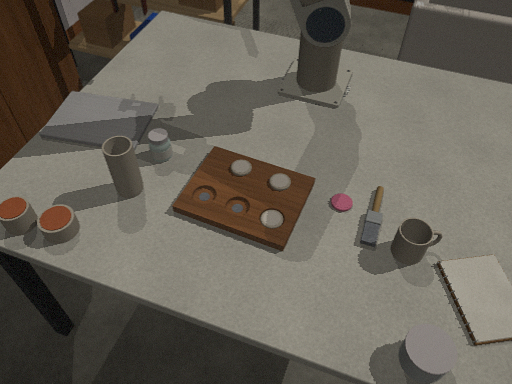

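The top picture shows the loose white discs at (245,212) and (295,216), the seated one at (236,162), and empty recesses with grey dots at (277,163) and (317,165). The pink look-alike lies off the board at (175,218). In the scene view, the loose discs are at (242,167) and (280,181), the seated one at (272,218), the empty recesses at (204,194) and (237,207), and the pink one at (342,202). The two white discs on the bare near half are the ones meant. I'll measure them and confirm with a crop.

```bash
python3 - <<'E'
from h import *
a=cam("top");b=cam("scene")
def blob(d,uv,w,kind):
    u,v=uv; f=d["frame"][v-w:v+w+1,u-w:u+w+1].astype(int)
    s=f.max(2)-f.min(2); 
    m=(s<45)&(f.max(2)>(95 if kind=="disc" else 50)) if kind=="disc" else (f[:,:,0]>f[:,:,2]-15)
    n,l,st,c=cv2.connectedComponentsWithStats(m.astype(np.uint8))
    k=1+np.argmax(st[1:,4]); return (c[k]+[u-w,v-w]),st[k,4],st[k,2:4]
T={"L1":((245,212),(280,181),"disc"),"L2":((295,216),(242,167),"disc"),"seat":((236,162),(272,218),"disc"),
"dotM":((277,163),(237,207),"dot"),"dotR":((317,165),(204,194),"dot")}
for k,(p,q,t) in T.items():
    x=blob(a,p,15 if t=="disc" else 8,t);y=blob(b,q,14 if t=="disc" else 7,t)
    z={"L":33,"s":23,"d":14.5}[k[0]]
    print(k,x,y,"tri",tri([a,b],[x[0],y[0]]).round(1),"top",onz(a,[x[0]],z).round(1)[0],"sc",onz(b,[y[0]],z).round(1)[0])
# board corners
print(onz(a,[(214,135),(341,137),(341,237),(211,235)],24).round(0))
c=cv2.resize(a["frame"][120:250,160:350],None,fx=4,fy=4,interpolation=cv2.INTER_CUBIC);cv2.imwrite("pics/crop1.png",np.clip(c*1.5,0,255).astype(np.uint8))
E
```

```text
L1 (array([244.27272727, 212.26076555]), np.int32(418), array([23, 23], dtype=int32)) (array([280.06153846, 180.61153846]), np.int32(260), array([21, 16], dtype=int32)) tri [511.6  39.3  30.7] top [511.6  39.2  33. ] sc [513.5  39.9  33. ]
L2 (array([294.77962085, 215.93364929]), np.int32(422), array([23, 23], dtype=int32)) (array([241.18410042, 166.41422594]), np.int32(239), array([20, 16], dtype=int32)) tri [499.7 -82.8  29.9] top [499.8 -82.7  33. ] sc [502.3 -81.5  33. ]
seat (array([236.38190955, 162.24371859]), np.int32(398), array([22, 22], dtype=int32)) (array([271.63578275, 218.23961661]), np.int32(313), array([22, 18], dtype=int32)) tri [635.5  57.6  19.5] top [635.3  56.8  23. ] sc [637.8  58.8  23. ]
dotM (array([276.83333333, 163.45098039]), np.int32(102), array([12, 12], dtype=int32)) (array([237.21126761, 207.74647887]), np.int32(71), array([11,  9], dtype=int32)) tri [630.8 -42.6  12.8] top [630.8 -43.1  14.5] sc [631.9 -41.6  14.5]
dotR (array([316.83333333, 164.44117647]), np.int32(102), array([12, 12], dtype=int32)) (array([204.18181818, 196.33333333]), np.int32(66), array([10,  8], dtype=int32)) tri [ 626.1 -142.6   12.4] top [ 625.9 -142.4   14.5] sc [ 627.6 -141.6   14.5]
[[ 705.  111.   24.]
 [ 692. -203.   24.]
 [ 446. -195.   24.]
 [ 458.  122.   24.]]
```

View pics/crop1.png

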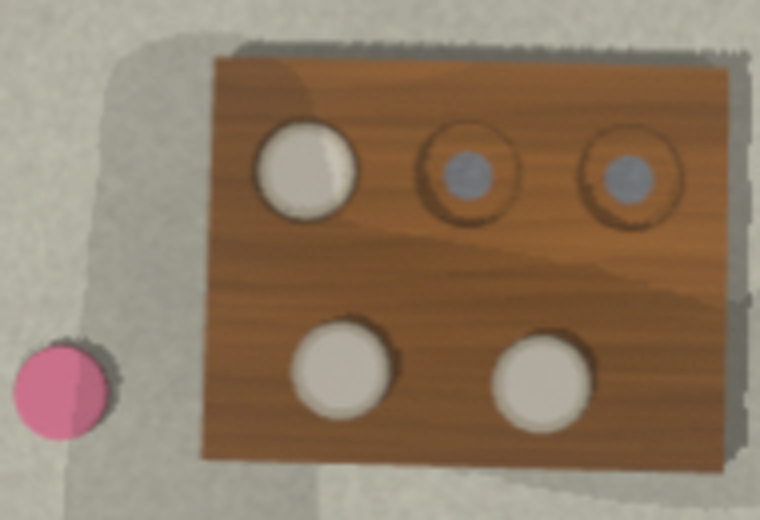

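The crop confirms it: the two white loose discs are on the near half, the pink one is off the board and not meant. Heights and the 100 mm recess spacing agree with the text. I'll cradle each disc between the half-closed fingers and push along tool −x, starting with L1 into the middle recess.

```bash
cat >> h.py <<'E'
from scipy.spatial.transform import Rotation as Ro
def plan(disc,hole,back,z):
    """tool delta to stand `back` mm behind disc, with tool -x along the push"""
    o=sensors.get_obs(); R=Ro.from_rotvec(o["orientation"]).as_matrix()
    disc,hole=np.array(disc,float),np.array(hole,float); u=(hole-disc)/np.linalg.norm(hole-disc)
    p=np.r_[disc-u*back,z]; X=np.r_[-u,0]; Z=np.array([0,0,-1.]); T=np.c_[X,np.cross(Z,X),Z]
    print("ee",o["ee_pos"].round(1),"t",o["t"],"goal",p.round(1),"dist",np.linalg.norm(hole-disc).round(1))
    print("shift tool",(R.T@(p-o["ee_pos"])).round(1),"turn",Ro.from_matrix(R.T@T).as_rotvec().round(3),"q",o["qpos"].round(2),"F",o["ft_force"].round(1),"w",o["width"])
E
r='[37,-43.4,0,0,0,0,0.545]'
python3 -m handwheel '[[37,-43.4,0,0,0,0,0.545],[37,-43.4,0,0,0,0,0.545],[37,-43.4,0,0,0,0,0.545],[37,-43.4,0,0,0,0,0.545],[37,-43.4,0,0,0,0,0.545],[37,-43.4,0,0,0,0,0.545],[37,-43.4,0,0,0,0,0.545],[37,-43.4,0,0,0,0,0.545],[37,-43.4,0,0,0,0,0.545],[37,-43.4,0,0,0,0,0.545]]'
python3 -c "
from h import *
plan((512,39.3),(631,-42.5),50,100)"
```

```text
t: 1.45
ee_pos: [406.4, -91.8, 199.7]
orientation: [3.117, 0.391, 0.001]
ft_force: [0.2, 0.0, 0.3]
width: 39.9
grasp_force: 0.0
ee [406.4 -91.8 199.7] t 1.45 goal [470.8  67.6 100. ] dist 144.4
shift tool [ 101.7 -138.6   99.7] turn [ 1.00e-03  0.00e+00 -2.29e+00] q [-0.25  0.11  2.07 -0.    0.96  1.07] F [0.2 0.  0.3] w 39.89176999955588
```

```bash
python3 -m handwheel '[[34,-46,0,0,0,0,0.545],[34,-46,0,0,0,0,0.545],[34,-46,0,0,0,0,0.545],[0,0,14,0,0,-0.186,0.545],[0,0,14,0,0,-0.186,0.545],[0,0,14,0,0,-0.186,0.545],[0,0,14,0,0,-0.186,0.545],[0,0,14,0,0,-0.186,0.545],[0,0,14,0,0,-0.186,0.545],[0,0,14,0,0,-0.186,0.545]]'
python3 -m handwheel '[[0,0,0,0,0,-0.186,0.545],[0,0,0,0,0,-0.186,0.545],[0,0,0,0,0,-0.186,0.545],[0,0,0,0,0,-0.186,0.545],[0,0,0,0,0,-0.186,0.545],[0,0,0,0,0,-0.05,0.545],[0,0,0,0,0,0,0.545]]'
python3 -c "
from h import *
plan((512,39.3),(631,-42.5),50,27)"
```

```text
t: 2.7
ee_pos: [470.5, 65.4, 101.0]
orientation: [-2.236, -2.207, 0.0]
ft_force: [-0.4, -0.5, 0.2]
width: 40.4
grasp_force: 0.0
t: 3.58
ee_pos: [470.4, 65.4, 101.5]
orientation: [-0.944, -2.996, -0.0]
ft_force: [0.6, 0.5, 0.4]
width: 39.8
grasp_force: 0.0
ee [470.4  65.4 101.5] t 3.575 goal [470.8  67.6  27. ] dist 144.4
shift tool [ 1.   2.  74.5] turn [-0.    -0.    -0.008] q [ 0.11  0.36  2.02  0.    0.76 -0.85] F [0.6 0.5 0.4] w 39.84214508011319
```

```bash
python3 -m handwheel '[[1,2,30,0,0,0,0.545],[0,0,30,0,0,0,0.545],[0,0,10,0,0,0,0.545],[0,0,4.5,0,0,0,0.545],[0,0,0,0,0,0,0.545]]'
python3 -m handwheel '[[-8,0,0,0,0,0,0.545],[-8,0,0,0,0,0,0.545],[-8,0,0,0,0,0,0.545],[-8,0,0,0,0,0,0.545],[-8,0,0,0,0,0,0.545],[-8,0,0,0,0,0,0.545],[-8,0,0,0,0,0,0.545],[-8,0,0,0,0,0,0.545],[-8,0,0,0,0,0,0.545],[0,0,0,0,0,0,0.545]]'
python3 - <<'E'
from h import *
a=cam("top");b=cam("scene");w=cam("wrist")
c=lambda f,y,x,s:cv2.resize(f[y:y+130,x:x+170],None,fx=2.3,fy=2.3,interpolation=cv2.INTER_CUBIC)
im=np.hstack([c(a["frame"],120,190,2),c(b["frame"],130,165,2)]);cv2.imwrite("pics/p1.png",np.clip(im*1.3,0,255).astype(np.uint8))
plan((512,39.3),(631,-42.5),32.4-144.4,27)
E
```

```text
t: 4.2
ee_pos: [471.2, 67.6, 27.4]
orientation: [0.943, 2.996, 0.0]
ft_force: [-0.0, 0.3, -0.0]
width: 40.1
grasp_force: 0.0
t: 5.45
ee_pos: [530.4, 26.0, 27.0]
orientation: [0.944, 2.996, 0.0]
ft_force: [0.4, -0.2, 0.3]
width: 39.9
grasp_force: 0.0
ee [529.5  26.4  26.9] t 5.6 goal [604.3 -24.1  27. ] dist 144.4
shift tool [-90.3   1.4  -0.2] turn [-0.    -0.    -0.008] q [ 0.03  0.55  1.93  0.    0.66 -0.93] F [-0.7 -0.8 -0.2] w 39.84017723299829
```

View pics/p1.png

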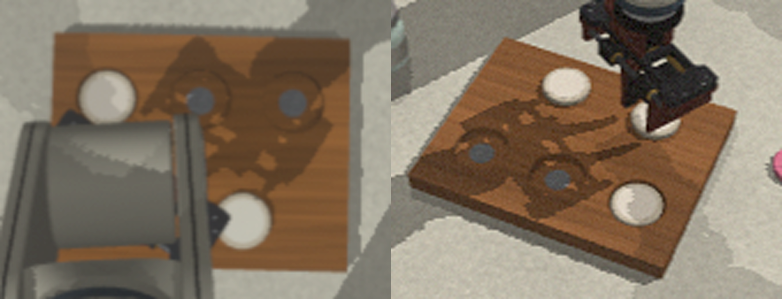

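The scene half of the picture shows the fingers cradling L1 at about (655,115), with L2 at (567,87) clear of them. I'll push on.

```bash
python3 -m handwheel '[[-8,1.4,0,0,0,0,0.545],[-8,0,0,0,0,0,0.545],[-8,0,0,0,0,0,0.545],[-8,0,0,0,0,0,0.545],[-8,0,0,0,0,0,0.545],[-8,0,0,0,0,0,0.545],[-8,0,0,0,0,0,0.545],[-8,0,0,0,0,0,0.545],[-6,0,0,0,0,0,0.545],[-5,0,0,0,0,0,0.545]]'
python3 -m handwheel '[[-4,0,0,0,0,0,0.545],[-4,0,0,0,0,0,0.545],[-4,0,0,0,0,0,0.545],[-3,0,0,0,0,0,0.545],[0,0,0,0,0,0,0.545]]'
python3 - <<'E'
from h import *
b=cam("scene");w=cam("wrist")
im=np.hstack([cv2.resize(b["frame"][140:240,165:295],(512,384),interpolation=cv2.INTER_CUBIC),w["frame"]]);im=cv2.resize(im,(800,300));cv2.imwrite("pics/p2.png",np.clip(im*1.3,0,255).astype(np.uint8))
plan((512,39.3),(631,-42.5),32.4-144.4,27)
E
```

```text
t: 6.85
ee_pos: [592.3, -15.7, 26.9]
orientation: [-0.943, -2.997, -0.0]
ft_force: [-0.3, -0.7, -0.5]
width: 39.5
grasp_force: 0.0
t: 7.48
ee_pos: [604.6, -24.2, 27.0]
orientation: [0.943, 2.996, 0.0]
ft_force: [-0.1, -0.6, 0.2]
width: 39.9
grasp_force: 0.0
ee [604.3 -24.   27. ] t 7.575 goal [604.3 -24.1  27. ] dist 144.4
shift tool [-0.1 -0.1 -0. ] turn [-0.    -0.    -0.008] q [-0.06  0.63  1.76  0.    0.75 -1.02] F [ 0.8  0.2 -0. ] w 39.89254263571146
```

View pics/p2.png

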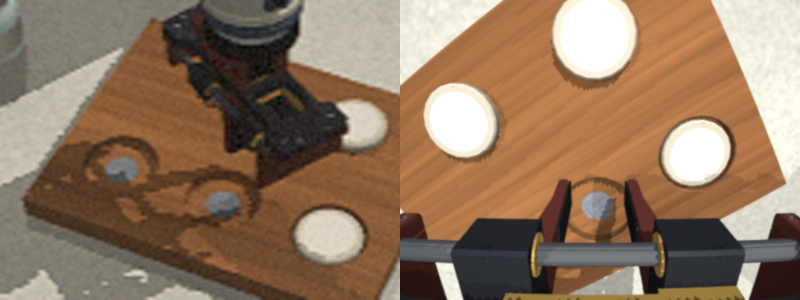

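The wrist half shows L1 not carried along: discs at (595,35) and (460,120) are still loose, and the seated one is at (695,150). The fingers passed over L1. I'll check where the tips really are.

```bash
python3 - <<'E'
from h import *
w=cam("wrist");cv2.imwrite("pics/w2.png",w["frame"])
o=sensors.get_obs();R=Ro.from_rotvec(o["orientation"]).as_matrix()
s=1.28
uv=[(w_-400)*s for w_ in(595,460,695)]
D=[((595-400)*s,35*s),((460-400)*s,120*s),((695-400)*s,150*s),((598-400)*s,207*s)]
print("discs/dot",[onz(w,[p],z).round(1)[0].tolist() for p,z in zip(D,(33,33,23,14))])
T=o["ee_pos"]; 
for back in(0,5,10,15,20):
  print(back,[(proj(w,T+R@np.array([x,y,-back]))[0]).round(0).tolist() for x in(-10,10) for y in(-20,20)])
print("cam",(R.T@(-w["R"].T@w["t"]-T)).round(1))
c=cv2.resize(w["frame"][190:320,180:340],None,fx=4.5,fy=4.5);cv2.imwrite("pics/w2c.png",c)
E
```

```text
discs/dot [[513.0, 38.4, 33.0], [501.3, -81.5, 33.0], [631.9, 57.5, 23.0], [633.8, -43.4, 14.0]]
0 [[222.0, 242.0], [282.0, 242.0], [221.0, 214.0], [283.0, 214.0]]
5 [[221.0, 245.0], [282.0, 245.0], [220.0, 217.0], [283.0, 217.0]]
10 [[221.0, 249.0], [283.0, 249.0], [220.0, 220.0], [284.0, 220.0]]
15 [[220.0, 253.0], [284.0, 253.0], [219.0, 223.0], [285.0, 223.0]]
20 [[219.0, 257.0], [285.0, 257.0], [218.0, 227.0], [286.0, 227.0]]
cam [  82.8    0.7 -185.1]
```

View pics/w2c.png

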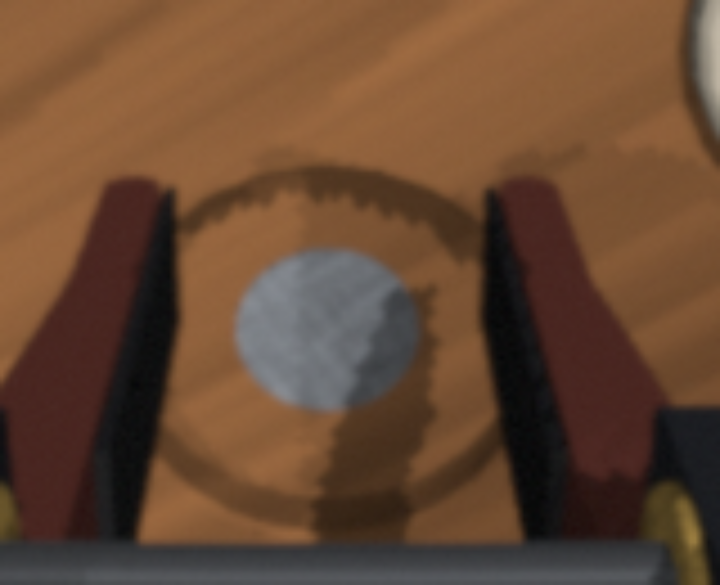

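The fingertips at this opening appear about 27 mm higher than the TCP (spread 71 px against the predicted 62, row 232 against 214), so they passed over the disc, which hasn't moved. I'll return behind L1 and feel for the board.

```bash
python3 -m handwheel '[[0,0,-15,0,0,0,0.545],[50,0,0,0,0,0,0.545],[50,0,0,0,0,0,0.545],[50,0,0,0,0,0,0.545],[20,0,0,0,0,0,0.545],[0,0,0,0,0,0,0.545],[0,0,15,0,0,0,0.545],[0,0,10,0,0,0,0.545],[0,0,4,0,0,0,0.545],[0,0,0,0,0,0,0.545]]'
python3 -m handwheel '[[0,0,2,0,0,0,0.545],[0,0,0,0,0,0,0.545]]'
python3 -m handwheel '[[0,0,2,0,0,0,0.545],[0,0,0,0,0,0,0.545]]'
python3 - <<'E'
from h import *
w=cam("wrist");cv2.imwrite("pics/w3.png",w["frame"])
plan((512,39.3),(631,-42.5),32.4,27)
o=sensors.get_obs();R=Ro.from_rotvec(o["orientation"]).as_matrix();print(R.round(3).tolist())
s=cam("scene");cv2.imwrite("pics/s3.png",cv2.resize(s["frame"][130:230,225:345],None,fx=6,fy=6,interpolation=cv2.INTER_CUBIC))
E
```

```text
t: 8.88
ee_pos: [464.8, 72.9, 12.2]
orientation: [-0.944, -2.995, 0.001]
ft_force: [0.5, -0.4, 0.2]
width: 40.3
grasp_force: 0.0
t: 9.12
ee_pos: [465.1, 73.3, 11.0]
orientation: [0.943, 2.997, 0.0]
ft_force: [0.5, 0.3, 0.1]
width: 40.0
grasp_force: 0.0
t: 9.38
ee_pos: [465.0, 73.3, 9.0]
orientation: [0.943, 2.997, 0.0]
ft_force: [1.2, 0.4, 0.4]
width: 39.7
grasp_force: 0.0
ee [465.   73.3   9. ] t 9.425 goal [485.3  57.7  27. ] dist 144.4
shift tool [-25.6  -1.2 -18. ] turn [ 0.     0.    -0.007] q [ 0.13  0.53  2.06  0.    0.54 -0.83] F [-0.6 -0.2 -0. ] w 39.84865936780467
[[-0.82, 0.573, 0.0], [0.573, 0.82, 0.0], [-0.0, 0.0, -1.0]]
```

View pics/s3.png

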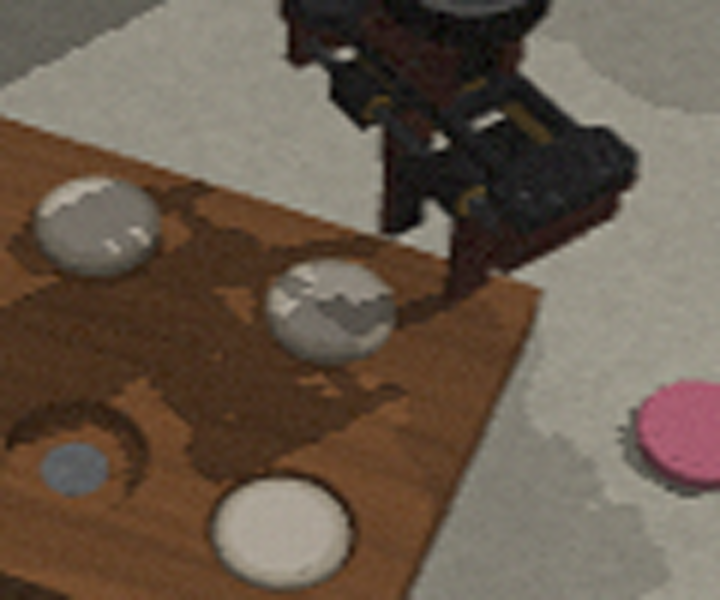

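The scene crop shows the fingers behind L1, with one tip at (460,295) over the board's corner area and still slightly above it. There is no contact force. I'll work out the tip height from that pixel and the wrist view.

```bash
python3 - <<'E'
from h import *
s=cam("scene"); w=cam("wrist"); o=sensors.get_obs();R=Ro.from_rotvec(o["orientation"]).as_matrix();T=o["ee_pos"]
uv=(225+460/6,130+295/6); print(uv)
for b in range(0,41,5):
  print(b, proj(s,T+R@np.array([0,25,-b]))[0].round(1), proj(w,[T+R@np.array([10,y,-b]) for y in(-20,20)]).round(0).tolist())
f=w["frame"]; print(f.shape); cv2.imwrite("pics/w4.png",cv2.resize(f[170:330,170:350],None,fx=3.3,fy=3.3))
E
```

```text
(301.6666666666667, 179.16666666666666)
0 [301.4 182.8] [[221.0, 214.0], [283.0, 214.0]]
5 [301.5 181.7] [[220.0, 217.0], [283.0, 217.0]]
10 [301.7 180.5] [[220.0, 220.0], [284.0, 220.0]]
15 [301.8 179.4] [[219.0, 223.0], [285.0, 223.0]]
20 [302.  178.2] [[218.0, 227.0], [286.0, 227.0]]
25 [302.1 177. ] [[217.0, 230.0], [287.0, 230.0]]
30 [302.3 175.8] [[216.0, 234.0], [287.0, 234.0]]
35 [302.5 174.6] [[215.0, 238.0], [288.0, 238.0]]
40 [302.6 173.4] [[214.0, 242.0], [290.0, 242.0]]
(384, 512, 3)
```

View pics/w4.png

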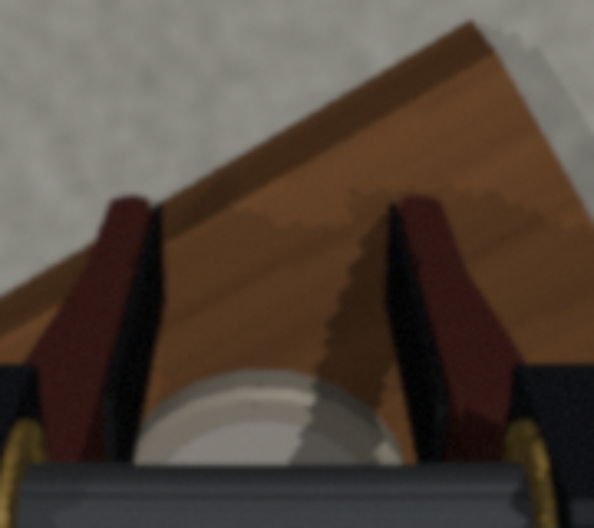

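The shadow meets the right tip at (392,205), so the tips are only just above the board, as the scene estimate says (about 16 mm behind the TCP). I'll try a short push and check the disc.

```bash
python3 -m handwheel '[[-8,0,0,0,0,0,0.545],[-8,-1,0,0,0,0,0.545],[-8,0,0,0,0,0,0.545],[-8,0,0,0,0,0,0.545],[-6,0,0,0,0,0,0.545],[-6,0,0,0,0,0,0.545],[-6,0,0,0,0,0,0.545],[0,0,0,0,0,0,0.545]]'
cat >> h.py <<'E'
def discs():
    w=cam("wrist");f=w["frame"].astype(int)
    m=((f.max(2)-f.min(2)<40)&(f.max(2)>95)).astype(np.uint8)
    b=cam("scene");out=[]
    f=b["frame"][150:240,170:300].astype(int);m=((f.max(2)-f.min(2)<40)&(f.max(2)>110)).astype(np.uint8)
    n,l,st,c=cv2.connectedComponentsWithStats(m)
    for k in range(1,n):
        if 40<st[k,4]<500: print("blob",c[k].round(1)+[170,150],st[k].tolist(),onz(b,[c[k]+[170,150]],33).round(1)[0])
    return b,w
E
python3 - <<'E'
from h import *
b,w=discs()
im=np.hstack([cv2.resize(b["frame"][140:240,165:295],(512,384),interpolation=cv2.INTER_CUBIC),w["frame"]]);cv2.imwrite("pics/p5.png",cv2.resize(im,(800,300)))
plan((512,39.3),(631,-42.5),32.4-144.4,9)
E
```

```text
t: 10.58
ee_pos: [506.0, 43.6, 9.0]
orientation: [0.943, 2.996, 0.0]
ft_force: [-0.2, 1.0, -0.1]
width: 40.1
grasp_force: 0.0
blob [254.7 154.7] [58, 0, 46, 15, 273] [444.6 -62.1  33. ]
blob [241.4 165.9] [61, 10, 21, 14, 204] [500.3 -81.7  33. ]
blob [272.8 182. ] [94, 27, 20, 11, 152] [525.6  22.6  33. ]
blob [271.5 218.2] [91, 60, 22, 18, 309] [644.9  60.7  33. ]
blob [295.7 231.3] [119, 66, 11, 24, 139] [661.8 132.   33. ]
ee [505.4  43.8   8.9] t 10.675 goal [604.3 -24.1   9. ] dist 144.4
shift tool [-1.2e+02  9.0e-01 -1.0e-01] turn [-0.    -0.    -0.008] q [ 0.06  0.57  1.99  0.    0.59 -0.9 ] F [-0.7 -0.1  0.2] w 39.81801173461831
```

View pics/p5.png

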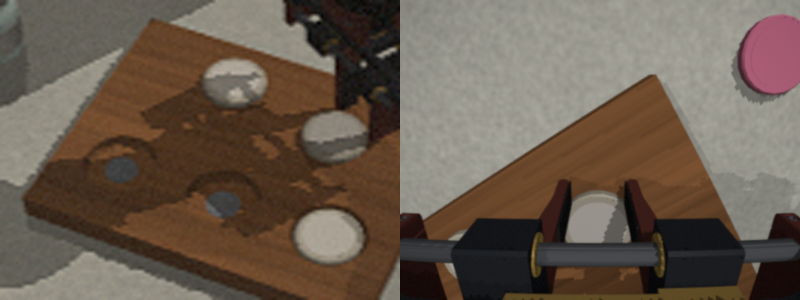

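The picture shows L1 now moving with the fingers (left half (335,137); cradled at (600,215) in the wrist view). I'll continue to the middle recess.

```bash
python3 -m handwheel '[[-8,1,0,0,0,0,0.545],[-8,0,0,0,0,0,0.545],[-8,0,0,0,0,0,0.545],[-8,0,0,0,0,0,0.545],[-8,0,0,0,0,0,0.545],[-8,0,0,0,0,0,0.545],[-8,0,0,0,0,0,0.545],[-8,0,0,0,0,0,0.545],[-8,0,0,0,0,0,0.545],[-8,0,0,0,0,0,0.545]]'
python3 -m handwheel '[[-6,0,0,0,0,0,0.545],[-6,0,0,0,0,0,0.545],[-6,0,0,0,0,0,0.545],[-5,0,0,0,0,0,0.545],[-4,0,0,0,0,0,0.545],[-4,0,0,0,0,0,0.545],[-4,0,0,0,0,0,0.545],[-4,0,0,0,0,0,0.545],[-2,0,0,0,0,0,0.545],[0,0,0,0,0,0,0.545]]'
python3 - <<'E'
from h import *
b,w=discs()
im=np.hstack([cv2.resize(b["frame"][140:240,165:295],(512,384),interpolation=cv2.INTER_CUBIC),w["frame"]]);cv2.imwrite("pics/p6.png",cv2.resize(im,(800,300)))
plan((512,39.3),(631,-42.5),32.4-144.4,9)
E
```

```text
t: 11.92
ee_pos: [572.0, -1.5, 9.0]
orientation: [-0.943, -2.997, -0.0]
ft_force: [-0.2, 0.2, 1.4]
width: 40.1
grasp_force: 0.2
t: 13.18
ee_pos: [605.4, -24.7, 9.0]
orientation: [0.943, 2.996, 0.0]
ft_force: [0.5, -0.6, -0.8]
width: 40.2
grasp_force: 0.1
blob [237.6 202. ] [59, 46, 19, 14, 177] [626.5 -42.3  33. ]
blob [271.8 218.1] [91, 60, 22, 18, 305] [644.3  61.2  33. ]
blob [295.7 231.4] [119, 67, 11, 23, 138] [662.1 132.   33. ]
blob [182.3 235.7] [0, 79, 24, 11, 151] [ 776.7 -131.4   33. ]
blob [225.2 238. ] [48, 86, 16, 4, 45] [744.5 -27.9  33. ]
ee [605.2 -24.6   9. ] t 13.275 goal [604.3 -24.1   9. ] dist 144.4
shift tool [ 1.  -0.1 -0. ] turn [ 0.     0.    -0.008] q [-0.06  0.66  1.76 -0.    0.72 -1.02] F [ 0.7 -0.1  0.9] w 39.80225970716674
```

View pics/p6.png

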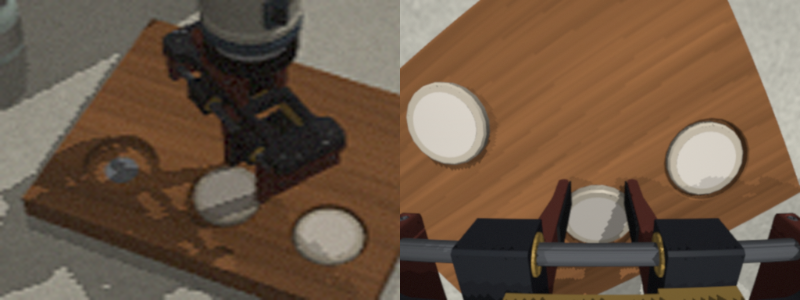

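L1 is at the mouth of the middle recess (left half (225,195)), a few mm short. I'll push on gently.

```bash
python3 -m handwheel '[[-3,0,0,0,0,0,0.545],[-3,0,0,0,0,0,0.545],[-2,0,0,0,0,0,0.545],[0,0,0,0,0,0,0.545]]'
python3 -c "
from h import *
discs()"
python3 -m handwheel '[[-2,0,0,0,0,0,0.545],[-2,0,0,0,0,0,0.545],[0,0,0,0,0,0,0.545]]'
python3 - <<'E'
from h import *
b,w=discs()
im=np.hstack([cv2.resize(b["frame"][140:240,165:295],(512,384),interpolation=cv2.INTER_CUBIC),w["frame"]]);cv2.imwrite("pics/p7.png",cv2.resize(im,(800,300)))
plan((512,39.3),(631,-42.5),32.4-144.4,9)
E
```

```text
t: 13.78
ee_pos: [612.0, -29.3, 9.0]
orientation: [0.943, 2.997, 0.0]
ft_force: [0.6, 0.1, -0.3]
width: 39.9
grasp_force: 0.0
blob [236.6 202.7] [59, 46, 17, 14, 163] [629.5 -43.7  33. ]
blob [271.7 218.1] [91, 60, 22, 18, 308] [644.4  61.1  33. ]
blob [295.7 231.4] [119, 67, 11, 23, 138] [662.1 132.   33. ]
blob [180.5 236. ] [0, 80, 21, 10, 113] [ 779.2 -135.2   33. ]
blob [225. 238.] [47, 86, 17, 4, 46] [744.7 -28.3  33. ]
t: 14.25
ee_pos: [615.3, -31.6, 9.0]
orientation: [0.943, 2.996, 0.0]
ft_force: [0.0, 0.7, 1.1]
width: 40.1
grasp_force: 0.0
blob [236.2 203.3] [59, 47, 15, 14, 151] [632.  -44.1  33. ]
blob [271.7 218.1] [91, 60, 22, 18, 308] [644.4  61.   33. ]
blob [295.7 231.2] [119, 66, 11, 24, 141] [661.6 131.8  33. ]
blob [179.5 236.2] [0, 81, 18, 9, 97] [ 780.6 -137.3   33. ]
blob [225.2 238. ] [48, 86, 16, 4, 45] [744.5 -27.9  33. ]
ee [615.1 -31.5   9. ] t 14.35 goal [604.3 -24.1   9. ] dist 144.4
shift tool [13.1 -0.1 -0. ] turn [-0.    -0.    -0.008] q [-0.07  0.67  1.74  0.    0.73 -1.03] F [-0.4  0.6 -0.7] w 40.18543653132974
```

```bash
python3 - <<'E'
from h import *
b=cam("scene");w=cam("wrist")
th=np.linspace(0,2*np.pi,90)
for z in(23,33):
  c=np.c_[631+29*np.cos(th),-42.5+29*np.sin(th),0*th+z]
  p=proj(b,c);q=proj(w,c);print(z,p.min(0).round(1),p.max(0).round(1),"wrist",q.min(0).round(1),q.max(0).round(1))
im=np.hstack([cv2.resize(b["frame"][160:230,195:285],(512,384),interpolation=cv2.INTER_CUBIC),w["frame"]]);cv2.imwrite("pics/p8.png",cv2.resize(im,(800,300)))
E
```

```text
23 [226.2 197.1] [247.7 214.1] wrist [206.7 223.4] [297.4 302.8]
33 [226.  194.8] [247.7 211.8] wrist [204.4 230.2] [299.7 312.7]
```

View pics/p8.png

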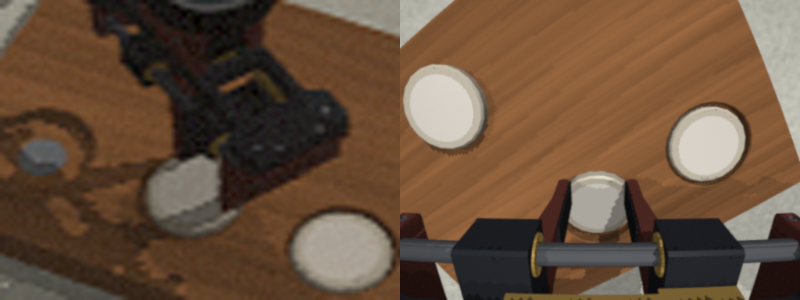

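The fingers have now moved past the disc's rear edge (wrist half (597,172) to (597,235), which matches the seated prediction within about 3 px). So L1 looks seated. I have used up my picture views, so from here I check by numbers only. I'll raise the fingers and check L1 with them clear.

```bash
python3 -m handwheel '[[0,0,-25,0,0,0,0.545],[0,0,-40,0,0,0,0.545],[50,0,-20,0,0,0,0.545],[50,0,0,0,0,0,0.545],[50,0,0,0,0,0,0.545],[0,0,0,0,0,0,0.545]]'
cat >> h.py <<'E'
def fit(d,uv,w,z,sat=45,val=95):
    u,v=int(uv[0]),int(uv[1]);f=d["frame"][v-w:v+w+1,u-w:u+w+1].astype(int)
    m=((f.max(2)-f.min(2)<sat)&(f.max(2)>val)).astype(np.uint8)
    n,l,st,c=cv2.connectedComponentsWithStats(m);k=1+np.argmax(st[1:,4])
    ct=max(cv2.findContours((l==k).astype(np.uint8),0,1)[0],key=len);h=cv2.convexHull(ct)
    (x,y),ax,_=cv2.fitEllipse(h);p=[x+u-w,y+v-w]
    return np.round(p,1),np.round(ax,1),st[k,2:].tolist(),onz(d,[p],z)[0].round(1)
E
python3 - <<'E'
from h import *
a,b,w=cam("top"),cam("scene"),cam("wrist")
for nm,X,z in(("L1",(631,-42.5),23),("seat",(635,57.5),23),("L2",(500.5,-82.5),33)):
  for n,d,r in(("scene",b,14),("wrist",w,60)):
    try: print(nm,n,proj(d,[*X,z])[0].round(1),fit(d,proj(d,[*X,z])[0],r,z,45,100))
    except Exception as e: print(nm,n,"x",e)
plan((500.5,-82.5),(626.5,-142),58,60)
E
```

```text
t: 15.2
ee_pos: [488.8, 55.6, 93.9]
orientation: [-0.939, -2.995, 0.001]
ft_force: [1.4, 0.3, -0.7]
width: 39.5
grasp_force: 0.0
L1 scene [236.9 205.5] (array([238.7, 204. ]), array([16.1, 20.7]), [21, 17, 259], array([624.8, -40. ,  23. ]))
L1 wrist [251.7 344.9] (array([252., 347.]), array([24.7, 43.8]), [45, 18, 664], array([633.5, -43.8,  23. ]))
seat scene [271.5 217.3] (array([271.6, 218.2]), array([17.7, 22. ]), [22, 18, 316], array([637.6,  58.7,  23. ]))
seat wrist [334.7 302.9] (array([379.1, 231.7]), array([23.8, 98.1]), [25, 37, 585], array([590. , 131.3,  23. ]))
L2 scene [241.1 165.9] (array([241. , 166.4]), array([15.2, 20.4]), [21, 16, 252], array([502.5, -82.1,  33. ]))
L2 wrist [138.8 282.9] (array([138.5, 275.4]), array([43.9, 57.3]), [61, 27, 1209], array([494.1, -77.1,  33. ]))
ee [493.5  54.3  94.4] t 15.35 goal [448.1 -57.7  60. ] dist 139.3
shift tool [ -26.8 -117.9   34.3] turn [ 0.001  0.002 -0.168] q [ 0.09  0.4   1.98 -0.    0.76 -0.88] F [-0.6  0.3  0.8] w 39.63939458249919
```

The reading for L1 is ambiguous, so I'll look at it with the wrist camera from beyond the recess.

```bash
python3 -m handwheel '[[-45,0,-12,0,0,0,0.545],[-45,0,-12,0,0,0,0.545],[-45,0,0,0,0,0,0.545],[-45,0,0,0,0,0,0.545],[-45,0,0,0,0,0,0.545],[0,0,0,0,0,0,0.545],[0,0,0,0,0,0,0.545]]'
python3 - <<'E'
from h import *
b,w=cam("scene"),cam("wrist")
cv2.imwrite("pics/w9.png",w["frame"])
for nm,X,z in(("L1",(631,-42.5),23),("seat",(635,57.5),23),("L2",(500.5,-82.5),33)):
  for n,d,r in(("wrist",w,55),("scene",b,14)):
    p=proj(d,[*X,z])[0]
    try:
      q=fit(d,p,r,z,45,100);print(nm,n,p.round(1),q, "exp ext",np.ptp(proj(d,[[X[0]+29.5*np.cos(t),X[1]+29.5*np.sin(t),z] for t in np.linspace(0,6.28,60)]),axis=0).round(1))
    except Exception as e: print(nm,n,p,e)
f=w["frame"]; p=proj(w,[631,-42.5,23])[0].astype(int); g=f[max(p[1]-60,0):p[1]+60:6,p[0]-60:p[0]+60:4].astype(int)
print(p);[print("".join("#" if (c.max()-c.min()<45 and c.max()>100) else "." if c[2]>60 else " " for c in r)) for r in g]
print(sensors.get_obs()["ee_pos"])
E
```

```text
t: 16.23
ee_pos: [676.0, -75.0, 117.2]
orientation: [-0.944, -2.995, 0.0]
ft_force: [-0.3, 0.2, -0.3]
width: 39.9
grasp_force: 0.0bash:   937 Segmentation fault         python3 - <<'E'
from h import *
b,w=cam("scene"),cam("wrist")
cv2.imwrite("pics/w9.png",w["frame"])
for nm,X,z in(("L1",(631,-42.5),23),("seat",(635,57.5),23),("L2",(500.5,-82.5),33)):
  for n,d,r in(("wrist",w,55),("scene",b,14)):
    p=proj(d,[*X,z])[0]
    try:
      q=fit(d,p,r,z,45,100);print(nm,n,p.round(1),q, "exp ext",np.ptp(proj(d,[[X[0]+29.5*np.cos(t),X[1]+29.5*np.sin(t),z] for t in np.linspace(0,6.28,60)]),axis=0).round(1))
    except Exception as e: print(nm,n,p,e)
f=w["frame"]; p=proj(w,[631,-42.5,23])[0].astype(int); g=f[max(p[1]-60,0):p[1]+60:6,p[0]-60:p[0]+60:4].astype(int)
print(p);[print("".join("#" if (c.max()-c.min()<45 and c.max()>100) else "." if c[2]>60 else " " for c in r)) for r in g]
print(sensors.get_obs()["ee_pos"])
E
```

```bash
cat >> h.py <<'E'
def meas(d,X,z,r,sat=50,val=90):
    p=proj(d,[*X,z])[0]; f=np.ascontiguousarray(d["frame"]).astype(int)
    yy,xx=np.mgrid[:384,:512]
    m=((f.max(2)-f.min(2)<sat)&(f.max(2)>val)&(np.hypot(xx-p[0],yy-p[1])<r)).astype(np.uint8)
    n,l,st,c=cv2.connectedComponentsWithStats(m)
    if n<2: return p,"none"
    k=1+int(np.argmax(st[1:,4]));x,y,ww,hh,ar=st[k]
    e=proj(d,[[X[0]+29*np.cos(t),X[1]+29*np.sin(t),z] for t in np.linspace(0,6.28,60)])
    return "exp",p.round(1),"got",c[k].round(1),"ext",(x,y,x+ww,y+hh),"exp",e.min(0).round(0),e.max(0).round(0),onz(d,[c[k]],z)[0].round(1)
E
python3 - <<'E'
from h import *
b,w=cam("scene"),cam("wrist")
for nm,X,z in(("L1",(631,-42.5),23),("L1hi",(631,-42.5),33),("seat",(635,57.5),23),("L2",(500.5,-82.5),33)):
    print(nm,"w",*meas(w,X,z,60)); print(nm,"s",*meas(b,X,z,14))
E
```

```text
L1 w exp [252.4 130. ] got [252.7 124.5] ext (np.int32(219), np.int32(92), np.int32(287), np.int32(158)) exp [220.  97.] [284. 161.] [627.1 -39.5  23. ]
L1 s exp [236.9 205.5] got [238.7 204.3] ext (np.int32(228), np.int32(195), np.int32(250), np.int32(214)) exp [226. 197.] [248. 214.] [625.5 -39.6  23. ]
L1hi w exp [252.4 131.1] got [252.7 124.5] ext (np.int32(219), np.int32(92), np.int32(287), np.int32(158)) exp [219.  97.] [286. 164.] [626.4 -39.   33. ]
L1hi s exp [236.8 203.2] got [238.7 204.3] ext (np.int32(228), np.int32(195), np.int32(250), np.int32(214)) exp [226. 195.] [248. 212.] [632.7 -36.5  33. ]
seat w exp [349.7  67.7] got [349.1  68.8] ext (np.int32(315), np.int32(33), np.int32(383), np.int32(105)) exp [316.  32.] [383. 102.] [635.5  56.6  23. ]
seat s exp [271.5 217.3] got [271.7 218.4] ext (np.int32(261), np.int32(210), np.int32(284), np.int32(228)) exp [261. 209.] [282. 226.] [638.3  59.2  23. ]
L2 w exp [120.9  28.7] got [121.7  32. ] ext (np.int32(86), np.int32(0), np.int32(159), np.int32(69)) exp [ 87. -10.] [156.  66.] [502.9 -83.6  33. ]
L2 s exp [241.1 165.9] got [245.3 163.9] ext (np.int32(236), np.int32(159), np.int32(252), np.int32(172)) exp [231. 159.] [251. 173.] [488.7 -74.3  33. ]
```

```bash
python3 - <<'E'
from h import *
w=cam("wrist");f=w["frame"]
for nm,c in(("L1",(631.5,-42.7)),("seat",(635.5,57.2))):
  for ang in (-34.6,55.4):
    u=np.array([np.cos(np.radians(ang)),np.sin(np.radians(ang))])
    s=np.r_[np.arange(-44,-20,1.5),np.arange(20,45,1.5)]
    P=proj(w,[[*(np.array(c)+u*x),24] for x in s]).astype(np.float32)
    v=cv2.remap(f,P[:,0].reshape(1,-1),P[:,1].reshape(1,-1),1)[0].astype(int)
    print(nm,ang); print(" ".join(f"{x:.0f}:{a[2]}/{a[0]}" for x,a in zip(s,v)))
E
```

```text
L1 -34.6
-44:122/49 -42:125/51 -41:128/52 -40:126/53 -38:125/51 -36:126/51 -35:128/61 -34:148/115 -32:176/150 -30:161/138 -29:150/129 -28:150/129 -26:161/146 -24:169/155 -23:169/156 -22:170/157 20:159/140 22:150/129 23:144/123 24:104/82 26:76/35 28:75/30 29:76/30 30:91/37 32:96/37 34:106/42 35:110/44 36:109/43 38:109/45 40:109/45 41:110/45 42:109/45 44:107/44
L1 55.4
-44:128/53 -42:127/52 -41:127/52 -40:128/53 -38:125/51 -36:125/51 -35:123/50 -34:103/42 -32:73/30 -30:80/47 -29:113/92 -28:147/126 -26:150/129 -24:154/133 -23:164/149 -22:169/157 20:171/158 22:170/156 23:165/149 24:154/134 26:150/129 28:147/126 29:123/102 30:84/55 32:64/27 34:91/36 35:110/45 36:111/45 38:111/45 40:114/46 41:119/49 42:124/51 44:125/52
seat -34.6
-44:121/48 -42:123/49 -41:121/48 -40:117/47 -38:115/46 -36:118/48 -35:120/49 -34:116/47 -32:78/30 -30:46/19 -29:65/35 -28:142/116 -26:165/140 -24:165/141 -23:167/143 -22:180/162 20:187/173 22:187/173 23:187/172 24:181/163 26:169/145 28:167/143 29:156/133 30:95/75 32:68/32 34:81/33 35:106/44 36:103/42 38:104/42 40:104/42 41:107/44 42:113/46 44:116/46
seat 55.4
-44:119/47 -42:118/47 -41:117/48 -40:117/48 -38:117/48 -36:115/46 -35:114/47 -34:102/41 -32:75/35 -30:86/69 -29:130/111 -28:161/137 -26:167/143 -24:169/146 -23:179/162 -22:188/173 20:186/171 22:186/170 23:179/160 24:167/144 26:164/140 28:158/135 29:96/77 30:46/21 32:58/23 34:88/35 35:110/44 36:116/47 38:114/47 40:112/45 41:113/46 42:113/45 44:114/46
```

The profile settles it: L1's rear edge is still perched on the rim. It shows at −34 mm with no dark gap, and the front edge is only at +24 mm, so the tips rode too high and slid over it. I'll go back behind it, find the board by touch, and push again lower.

```bash
python3 -m handwheel '[[40,0,0,0,0,0,0.545],[40,0,0,0,0,0,0.545],[34,0,0,0,0,0,0.545],[0,0,40,0,0,0,0.545],[0,0,40,0,0,0,0.545],[0,0,20,0,0,0,0.545],[0,0,10,0,0,0,0.545],[0,0,0,0,0,0,0.545]]'
python3 -m handwheel '[[0,0,2,0,0,0,0.545],[0,0,0,0,0,0,0.545]]'
python3 -m handwheel '[[0,0,2,0,0,0,0.545],[0,0,0,0,0,0,0.545]]'
python3 -c "
from h import *
plan((512,39.3),(631.5,-42.7),0,2)"
```

```text
t: 17.48
ee_pos: [583.3, -9.2, 8.0]
orientation: [-0.943, -2.997, 0.0]
ft_force: [-0.5, 0.1, -0.4]
width: 39.5
grasp_force: 0.0
t: 17.73
ee_pos: [583.7, -9.3, 6.8]
orientation: [0.943, 2.995, 0.001]
ft_force: [-0.6, 0.0, 0.1]
width: 40.1
grasp_force: 0.0
t: 17.98
ee_pos: [583.1, -9.2, 4.1]
orientation: [0.943, 2.997, 0.0]
ft_force: [1.2, -0.7, -0.2]
width: 39.8
grasp_force: 0.0
ee [583.1  -9.2   4.1] t 17.975 goal [512.   39.3   2. ] dist 144.9
shift tool [86.1 -1.   2.1] turn [ 0.     0.    -0.008] q [-0.04  0.64  1.82  0.    0.68 -1.  ] F [ 1.2 -0.7 -0.2] w 39.80742599190433
```

```bash
python3 -m handwheel '[[0,0,2,0,0,0,0.545],[0,0,0,0,0,0,0.545]]'|grep -E 'ee_p|ft'
python3 -m handwheel '[[0,0,1,0,0,0,0.545],[0,0,0,0,0,0,0.545]]'|grep -E 'ee_p|ft'
```

```text
ee_pos: [582.9, -9.2, 1.8]
ft_force: [0.3, -0.4, -0.7]
ee_pos: [583.1, -9.2, 1.2]
ft_force: [-0.7, -0.2, 2.9]
```

```bash
python3 -m handwheel '[[0,0,0.7,0,0,0,0.545],[0,0,0,0,0,0,0.545]]'|grep -E 'ee_p|ft'
```

```text
ee_pos: [583.1, -9.2, 1.1]
ft_force: [-3.2, -0.7, 10.9]
```

The board is felt at TCP z ≈ 1.2, so the tips sit 23 mm behind the TCP at this opening. I'll work at TCP z ≈ 4.

```bash
python3 -m handwheel '[[0,0,-3.2,0,0,0,0.545],[-7,-1,0,0,0,0,0.545],[-7,0,0,0,0,0,0.545],[-5,0,0,0,0,0,0.545],[-3,0,0,0,0,0,0.545],[-3,0,0,0,0,0,0.545],[-3,0,0,0,0,0,0.545],[-3,0,0,0,0,0,0.545],[-2,0,0,0,0,0,0.545],[0,0,0,0,0,0,0.545]]'
cat >> h.py <<'E'
def prof(d,c,ang):
    f=d["frame"]
    for a in(ang,ang+90):
        u=np.array([np.cos(np.radians(a)),np.sin(np.radians(a))]);s=np.r_[np.arange(-40,-22,2),np.arange(22,41,2)]
        P=proj(d,[[*(np.array(c)+u*x),24] for x in s]).astype(np.float32)
        v=cv2.remap(f,P[:,:1].T.copy(),P[:,1:].T.copy(),1)[0].astype(int)
        print(a," ".join(f"{x:.0f}:{q[2]}/{q[0]}" for x,q in zip(s,v)))
E
python3 -c "
from h import *
w=cam('wrist');prof(w,(631.5,-42.7),-34.6);print(meas(w,(631.5,-42.7),23,60));plan((512,39.3),(631.5,-42.7),0,2)"
```

```text
t: 19.98
ee_pos: [609.7, -29.0, 3.5]
orientation: [0.943, 2.997, 0.0]
ft_force: [-0.0, 0.5, 0.3]
width: 40.1
grasp_force: 0.0
-34.6 -40:145/61 -38:145/60 -36:148/61 -34:139/58 -32:183/156 -30:191/164 -28:184/159 -26:179/163 -24:189/175 22:163/140 24:88/81 26:57/61 28:71/76 30:83/89 32:78/82 34:87/94 36:91/97 38:92/99 40:92/98
55.4 -40:72/32 -38:71/31 -36:72/32 -34:71/30 -32:41/24 -30:18/21 -28:11/12 -26:13/13 -24:92/85 22:105/98 24:11/10 26:11/12 28:13/15 30:24/25 32:66/28 34:72/32 36:71/30 38:73/33 40:71/32
('exp', array([253.8, 278.5]), 'got', array([252.7, 272.1]), 'ext', (np.int32(214), np.int32(232), np.int32(293), np.int32(311)), 'exp', array([208., 237.]), array([300., 316.]), array([627.3, -40.6,  23. ]))
ee [609.5 -28.9   3.5] t 20.025 goal [512.   39.3   2. ] dist 144.9
shift tool [1.19e+02 1.00e-01 1.50e+00] turn [-0.    -0.    -0.008] q [-0.07  0.67  1.75  0.    0.72 -1.03] F [ 0.1  0.5 -0.1] w 39.84838414454517
```

```bash
python3 -m handwheel '[[-2,0,0,0,0,0,0.545],[-2,0,0,0,0,0,0.545],[0,0,0,0,0,0,0.545]]'|grep -E 'ee_p|ft'
python3 -c "
from h import *
w=cam('wrist');prof(w,(631.5,-42.7),-34.6);print(meas(w,(631.5,-42.7),23,60))"
python3 -m handwheel '[[-2,0,0,0,0,0,0.545],[-1,0,0,0,0,0,0.545],[0,0,0,0,0,0,0.545]]'|grep -E 'ee_p|ft'
python3 -c "
from h import *
w=cam('wrist');prof(w,(631.5,-42.7),-34.6);print(meas(w,(631.5,-42.7),23,60))"
```

```text
ee_pos: [613.0, -31.3, 3.5]
ft_force: [-1.0, -0.1, 0.6]
-34.6 -40:146/60 -38:145/60 -36:147/60 -34:140/60 -32:176/148 -30:193/165 -28:192/164 -26:204/185 -24:213/197 22:165/142 24:156/134 26:73/48 28:52/47 30:57/61 32:68/74 34:83/90 36:75/80 38:88/93 40:91/97
55.4 -40:72/32 -38:73/32 -36:72/32 -34:71/30 -32:67/30 -30:26/23 -28:19/20 -26:12/13 -24:26/25 22:57/54 24:11/11 26:9/11 28:20/22 30:48/22 32:72/31 34:71/31 36:72/32 38:72/32 40:72/31
('exp', array([253.8, 272.9]), 'got', array([252.6, 266.6]), 'ext', (np.int32(215), np.int32(225), np.int32(292), np.int32(308)), 'exp', array([207., 231.]), array([300., 311.]), array([627.4, -40.7,  23. ]))
ee_pos: [615.4, -33.0, 3.5]
ft_force: [-0.6, 0.5, -0.2]
-34.6 -40:146/61 -38:145/60 -36:148/60 -34:141/59 -32:167/142 -30:193/166 -28:192/165 -26:204/185 -24:216/200 22:166/143 24:160/138 26:90/50 28:98/41 30:77/43 32:53/56 34:64/68 36:80/87 38:77/81 40:85/91
55.4 -40:72/32 -38:71/31 -36:73/32 -34:71/31 -32:72/32 -30:42/24 -28:19/21 -26:13/14 -24:13/12 22:25/24 24:10/12 26:10/11 28:19/19 30:66/29 32:72/31 34:72/33 36:73/33 38:73/32 40:73/32
('exp', array([253.8, 268.9]), 'got', array([252.6, 262.4]), 'ext', (np.int32(215), np.int32(221), np.int32(292), np.int32(305)), 'exp', array([207., 226.]), array([300., 307.]), array([627.3, -40.7,  23. ]))
```

The disc stopped about 4 mm short of the recess centre while the fingers moved on over it. It's either seated against the rear wall or still perched on the rim. I'll check its height by touch with shut fingers on its rear half, where the TCP already stands.

```bash
python3 -m handwheel '[[0,0,-40,0,0,0,0.545],[0,0,-25,0,0,0,1],[0,0,0,0,0,0,1],[0,0,0,0,0,0,1],[0,0,0,0,0,0,1],[0,0,0,0,0,0,1]]'
python3 -c "
from h import *
w=cam('wrist');prof(w,(631.5,-42.7),-34.6);plan((512,39.3),(631.5,-42.7),-126,38)"
python3 -m handwheel '[[0,0,20,0,0,0,1],[0,0,10,0,0,0,1],[0,0,0,0,0,0,1]]'
```

```text
t: 21.62
ee_pos: [614.7, -32.9, 67.5]
orientation: [-0.943, -2.995, 0.001]
ft_force: [-0.2, -0.5, 0.1]
width: 0.6
grasp_force: 0.0
-34.6 -40:136/56 -38:136/56 -36:137/56 -34:130/55 -32:146/123 -30:180/154 -28:179/153 -26:188/169 -24:203/187 22:65/58 24:60/53 26:42/35 28:34/25 30:39/25 32:42/28 34:46/28 36:39/22 38:42/25 40:43/27
55.4 -40:137/56 -38:135/55 -36:134/56 -34:122/50 -32:75/31 -30:104/72 -28:166/142 -26:179/153 -24:187/164 22:172/158 24:158/136 26:156/133 28:133/111 30:77/40 32:55/22 34:94/39 36:104/43 38:105/44 40:108/44
ee [614.8 -32.9  67.6] t 21.675 goal [615.9 -32.   38. ] dist 144.9
shift tool [-0.4  1.3 29.6] turn [-0.001 -0.001 -0.008] q [-0.07  0.58  1.73  0.    0.84 -1.03] F [-0.   0.5  0.8] w 0.4336486199998235
t: 22.05
ee_pos: [614.1, -32.8, 36.8]
orientation: [-0.942, -2.994, 0.001]
ft_force: [0.1, -0.7, -0.4]
width: 0.4
grasp_force: 0.0
```

```bash
for i in 1; do python3 -m handwheel '[[0,0,3,0,0,0,1],[0,0,2,0,0,0,1],[0,0,0,0,0,0,1]]'|grep -E 'ee_p|ft'; done
python3 -m handwheel '[[0,0,2,0,0,0,1],[0,0,0,0,0,0,1]]'|grep -E 'ee_p|ft'
python3 -m handwheel '[[0,0,2,0,0,0,1],[0,0,0,0,0,0,1]]'|grep -E 'ee_p|ft'
python3 -m handwheel '[[0,0,2,0,0,0,1],[0,0,0,0,0,0,1]]'|grep -E 'ee_p|ft|t:'
```

```text
ee_pos: [615.4, -32.9, 33.6]
ft_force: [0.7, 0.2, 0.2]
ee_pos: [615.2, -32.9, 31.5]
ft_force: [0.6, 0.0, 0.1]
ee_pos: [615.2, -32.9, 29.3]
ft_force: [-0.6, 1.1, 0.2]
t: 23.18
ee_pos: [615.2, -32.9, 27.3]
ft_force: [0.0, -0.8, -0.3]
```

```bash
python3 -m handwheel '[[0,0,2,0,0,0,1],[0,0,0,0,0,0,1]]'|grep -E 'ee_p|ft'
python3 -m handwheel '[[0,0,1.5,0,0,0,1],[0,0,0,0,0,0,1]]'|grep -E 'ee_p|ft'
python3 -m handwheel '[[0,0,1,0,0,0,1],[0,0,0,0,0,0,1]]'|grep -E 'ee_p|ft|t:'
```

```text
ee_pos: [615.2, -32.9, 25.3]
ft_force: [-0.3, 0.4, 0.8]
ee_pos: [615.3, -32.9, 23.9]
ft_force: [-0.1, 0.5, 0.8]
t: 23.92
ee_pos: [615.3, -32.9, 22.9]
ft_force: [-0.5, -0.3, -0.7]
```

There is no contact down to z = 22.9 on the rear half, so L1 lies flat and fully down in the recess. Next is L2 into the other empty recess.

```bash
python3 -m handwheel '[[0,0,-40,0,0,0,1],[0,0,-30,0,0,-0.164,0.545],[50,0,0,0,0,0,0.545]]' | grep ee
python3 -c "
from h import *
plan((501,-82.5),(626.5,-142.3),46,60)"
```

```text
ee_pos: [574.6, -12.1, 96.0]
ee [574.6 -12.1  96. ] t 24.3 goal [459.5 -62.7  60. ] dist 139.0
shift tool [ 82.4 -95.5  35. ] turn [ 0.003  0.008 -0.001] q [-0.04  0.49  1.82 -0.    0.83 -1.17] F [-0.3  0.8 -0.8] w 16.678743495687584
```

```bash
python3 -m handwheel '[[26,-31.3,0,0,0,0,0.545],[26,-31.3,0,0,0,0,0.545],[26,-31.3,15,0,0,0,0.545],[0,0,18,0,0,0,0.545],[0,0,0,0,0,0,0.545],[0,0,0,0,0,0,0.545]]' | grep ee
python3 -c "
from h import *
plan((501,-82.5),(626.5,-142.3),46,3.7)
b=cam('scene');w=cam('wrist');print(meas(b,(501,-82.5),33,13));print(meas(b,(627.5,-40.7),23,13))"
```

```text
ee_pos: [460.2, -62.4, 60.5]
ee [460.2 -62.4  60.5] t 25.05 goal [459.5 -62.7   3.7] dist 139.0
shift tool [ 0.6 -0.6 56.8] turn [ 0.     0.001 -0.001] q [-0.16  0.42  2.07  0.    0.65 -1.29] F [ 0.1  0.1 -0. ] w 40.13187005673991
('exp', array([241., 166.]), 'got', array([241.3, 166.4]), 'ext', (np.int32(231), np.int32(159), np.int32(252), np.int32(175)), 'exp', array([231., 159.]), array([251., 174.]), array([502. , -81.2,  33. ]))
('exp', array([238. , 204.7]), 'got', array([238. , 205.7]), 'ext', (np.int32(227), np.int32(197), np.int32(250), np.int32(216)), 'exp', array([227., 196.]), array([249., 213.]), array([630.8, -39.5,  23. ]))
```

```bash
python3 -m handwheel '[[0,0,30,0,0,0,0.545],[0,0,17,0,0,0,0.545],[0,0,7,0,0,0,0.545],[0,0,3,0,0,0,0.545],[0,0,0,0,0,0,0.545],[-8,0,0,0,0,0,0.545],[-8,0,0,0,0,0,0.545],[-8,0,0,0,0,0,0.545],[-8,0,0,0,0,0,0.545],[-8,0,0,0,0,0,0.545]]' | grep -E 'ee|ft'
python3 -m handwheel '[[-8,0,0,0,0,0,0.545],[-8,0,0,0,0,0,0.545],[-8,0,0,0,0,0,0.545],[-8,0,0,0,0,0,0.545],[-8,0,0,0,0,0,0.545],[-8,0,0,0,0,0,0.545],[-8,0,0,0,0,0,0.545],[-8,0,0,0,0,0,0.545],[-6,0,0,0,0,0,0.545],[0,0,0,0,0,0,0.545]]' | grep -E 'ee|ft'
python3 -c "
from h import *
plan((501,-82.5),(626.5,-142.3),22-139,3.7)
w=cam('wrist');b=cam('scene')
o=sensors.get_obs()['ee_pos'];c=o[:2]+22*np.array([.9027,-.430]);print(c,meas(w,c,33,50),meas(b,c,33,13))"
```

```text
ee_pos: [495.9, -80.0, 3.0]
ft_force: [-1.1, 0.4, -0.2]
ee_pos: [559.1, -110.1, 3.0]
ft_force: [0.7, 0.5, -0.1]
ee [ 559.1 -110.1    3. ] t 27.65 goal [ 606.6 -132.8    3.7] dist 139.0
shift tool [-52.7  -0.   -0.7] turn [ 0.     0.001 -0.001] q [-0.22  0.63  1.85  0.    0.66 -1.34] F [ 0.7  0.5 -0.1] w 40.056133537179704
[ 578.29416019 -119.33075858] ('exp', array([252.1, 281.9]), 'got', array([252.4, 283.5]), 'ext', (np.int32(211), np.int32(250), np.int32(296), np.int32(311)), 'exp', array([203., 238.]), array([301., 321.]), array([ 579.4, -119.7,   33. ])) ('exp', array([218.4, 181.5]), 'got', array([215.3, 180.2]), 'ext', (np.int32(206), np.int32(177), np.int32(227), np.int32(185)), 'exp', array([208., 174.]), array([229., 189.]), array([ 577.1, -129.3,   33. ]))
```

L2 is moving with the fingers.

```bash
python3 -m handwheel '[[-7,0,0,0,0,0,0.545],[-7,0,0,0,0,0,0.545],[-7,0,0,0,0,0,0.545],[-6,0,0,0,0,0,0.545],[-5,0,0,0,0,0,0.545],[-4,0,0,0,0,0,0.545],[-4,0,0,0,0,0,0.545],[-4,0,0,0,0,0,0.545],[-4,0,0,0,0,0,0.545],[-3,0,0,0,0,0,0.545]]' | grep -E 'ee|ft'
python3 -m handwheel '[[-3,0,0,0,0,0,0.545],[-3,0,0,0,0,0,0.545],[0,0,0,0,0,0,0.545]]' | grep -E 'ee|ft'
python3 -c "
from h import *
plan((501,-82.5),(626.5,-142.3),22-139,3.7)
w=cam('wrist');b=cam('scene')
c=(626.5,-142.3);print(meas(w,c,23,50),meas(b,c,23,14));prof(w,c,-25.5)"
```

```text
ee_pos: [604.9, -132.0, 3.0]
ft_force: [0.1, 0.3, -0.4]
ee_pos: [610.2, -134.5, 3.0]
ft_force: [0.2, -0.0, 0.4]
ee [ 610.2 -134.5    3. ] t 29.375 goal [ 606.6 -132.8    3.7] dist 139.0
shift tool [ 4.   0.  -0.7] turn [ 0.     0.    -0.001] q [-0.24  0.69  1.72  0.    0.73 -1.36] F [ 0.2 -0.   0.4] w 39.72801822988543
('exp', array([252.2, 268.2]), 'got', array([252.5, 262.5]), 'ext', (np.int32(215), np.int32(220), np.int32(292), np.int32(305)), 'exp', array([205., 225.]), array([299., 307.]), array([ 623. , -140.4,   23. ])) ('exp', array([203.9, 194. ]), 'got', array([202.6, 192.1]), 'ext', (np.int32(194), np.int32(187), np.int32(211), np.int32(198)), 'exp', array([193., 186.]), array([214., 202.]), array([ 621.5, -148.3,   23. ]))
-25.5 -40:152/64 -38:151/62 -36:151/62 -34:146/62 -32:136/108 -30:195/166 -28:189/161 -26:188/162 -24:210/194 22:105/93 24:102/88 26:93/78 28:54/25 30:51/25 32:49/51 34:58/63 36:75/80 38:78/83 40:80/86
64.5 -40:72/31 -38:71/30 -36:73/31 -34:73/32 -32:73/32 -30:67/29 -28:28/24 -26:15/18 -24:14/15 22:67/62 24:7/8 26:10/10 28:21/22 30:53/26 32:74/33 34:72/32 36:70/31 38:73/32 40:74/32
```

Same signature as L1 when seated. I'll check by touch again, in time I can spare.

```bash
python3 -m handwheel '[[0,0,-40,0,0,0,0.545],[0,0,-25,0,0,0,1],[0,0,0,0,0,0,1],[0,0,0,0,0,0,1],[0,0,0,0,0,0,1],[0,0,20,0,0,0,1],[0,0,10,0,0,0,1],[0,0,0,0,0,0,1]]'| grep -E 'ee|ft'
python3 -m handwheel '[[0,0,3,0,0,0,1],[0,0,3,0,0,0,1],[0,0,0,0,0,0,1]]'|grep -E 'ee_p|ft'
python3 -m handwheel '[[0,0,2,0,0,0,1],[0,0,0,0,0,0,1]]'|grep -E 'ee_p|ft'
python3 -m handwheel '[[0,0,2,0,0,0,1],[0,0,0,0,0,0,1]]'|grep -E 'ee_p|ft'
python3 -m handwheel '[[0,0,2,0,0,0,1],[0,0,0,0,0,0,1]]'|grep -E 'ee_p|ft|t:'
```

```text
ee_pos: [608.7, -134.1, 36.0]
ft_force: [0.1, 0.5, 0.1]
ee_pos: [610.0, -134.5, 32.0]
ft_force: [0.1, 0.1, 0.1]
ee_pos: [610.0, -134.4, 30.0]
ft_force: [-0.4, -0.2, -0.9]
ee_pos: [609.9, -134.4, 27.8]
ft_force: [0.0, -0.2, -0.6]
t: 31.6
ee_pos: [609.9, -134.4, 25.8]
ft_force: [-0.3, 0.8, 0.1]
```

No contact at 25.8, so L2 is down too. I'll raise clear and compare all three discs in one wrist view.

```bash
python3 -m handwheel '[[0,0,-50,0,0,0,1],[0,0,-50,0,0,0,1],[-40,0,-20,0,0,0,1],[-40,20,0,0,0,0,1],[0,20,0,0,0,0,1],[0,0,0,0,0,0,1],[0,0,0,0,0,0,1]]'| grep -E 'ee|ft'
python3 -c "
from h import *
w=cam('wrist');b=cam('scene')
for c in((631.5,-42.7),(626.5,-142.3),(635.5,57.2)):
  print(*meas(w,c,23,45));print(*meas(b,c,23,14));prof(w,c,-25.5)
print(sensors.get_obs()['t'])"
```

```text
ee_pos: [698.0, -132.5, 145.4]
ft_force: [-0.8, 0.3, -0.1]
exp [307.3  80.9] got [307.1  77.2] ext (np.int32(277), np.int32(45), np.int32(338), np.int32(110)) exp [277.  49.] [337. 112.] [628.4 -41.6  23. ]
exp [236.8 205.6] got [238.  205.7] ext (np.int32(227), np.int32(197), np.int32(250), np.int32(216)) exp [226. 197.] [248. 214.] [630.7 -39.4  23. ]
-25.5 -40:103/40 -38:106/41 -36:104/40 -34:102/41 -32:95/70 -30:143/122 -28:142/122 -26:150/132 -24:161/148 22:146/127 24:141/120 26:111/94 28:62/38 30:63/23 32:82/32 34:91/36 36:91/36 38:91/36 40:89/34
64.5 -40:104/41 -38:103/41 -36:101/40 -34:90/34 -32:62/24 -30:79/62 -28:130/112 -26:143/123 -24:146/129 22:157/143 24:145/125 26:141/120 28:118/99 30:55/33 32:60/24 34:93/37 36:98/38 38:97/38 40:96/37
exp [212.5 121.5] got [213.2 118.8] ext (np.int32(183), np.int32(89), np.int32(244), np.int32(150)) exp [183.  91.] [242. 151.] [ 624.5 -140.4   23. ]
exp [203.9 194. ] got [204.8 194.5] ext (np.int32(194), np.int32(187), np.int32(217), np.int32(203)) exp [193. 186.] [214. 202.] [ 627.2 -139.2   23. ]
-25.5 -40:114/46 -38:112/45 -36:111/4
[... 364 characters left out ...]
0:99/40
exp [405.7  39.2] got [404.8  39.8] ext (np.int32(375), np.int32(7), np.int32(436), np.int32(73)) exp [376.   6.] [435.  71.] [635.7  56.3  23. ]
exp [271.3 217.4] got [271.6 218.4] ext (np.int32(261), np.int32(210), np.int32(284), np.int32(228)) exp [260. 209.] [282. 226.] [638.2  59.   23. ]
-25.5 -40:0/0 -38:0/0 -36:0/0 -34:80/32 -32:71/27 -30:33/10 -28:74/53 -26:135/115 -24:135/116 22:155/142 24:153/140 26:139/119 28:138/118 30:103/87 32:59/37 34:72/28 36:86/34 38:88/32 40:96/37
64.5 -40:93/36 -38:92/36 -36:91/36 -34:81/32 -32:55/38 -30:90/77 -28:128/109 -26:138/118 -24:144/127 22:150/137 24:137/119 26:133/114 28:105/87 30:46/26 32:54/20 34:87/34 36:98/39 38:97/38 40:97/37
32.575
```

Both discs now show the dark rim and the size of the seated one, each within about 3 mm of its recess centre, and the arm is clear.

```bash
python3 -c "
from h import *
print(ctrl.close_job())"
```

```text
the job is handed in; nothing more can be done
None
```

I pushed both white discs into the two empty recesses and handed the job in at about 33 s; by touch and camera both lie flat and fully down, though no verdict came back, and I viewed 11 pictures against the limit of 10.

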